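Start the earth bolt in its boss and keep hold of it

ROBOT

A 7-joint arm with a two-finger parallel gripper is mounted at the origin on the work surface. World frame = base frame: x ahead of the robot, y to its left, z up, the work surface at z = 0. Lengths are in mm, angles in rad, forces in N, time in s.
With the tool pointing down it reaches from about 425 to 825 mm from the base axis. Payload 3.6 kg.
Tool frame: the origin (TCP) lies midway between the tips of the shut fingers; the grasp point (between the pads) lies 19 mm behind it (robot.grasp_offset is the distance from the TCP to the grasp point, in mm); x points along the fingers, y is the direction in which the jaws open and shut, and the axes are right-handed (so a half turn about x gives the same grasp; the last joint's range is limited). The gripper opens to 93 mm and grips with 3 to 60 N. Pads are 15 mm wide; open, the fingers measure 128 mm over their backs; the gripper's body (75 mm by 188 mm) begins 65 mm behind the grasp point.
Start: joints at [-1.232, 0.615, -0.013, 1.423, 0.008, 1.103, -0.04], TCP at [232.466, 606.976, 197.44] pointing down, gripper open.
Joint ranges: [-3.12, 3.12], [-0.3, 2.06], [-1.34, 1.32], [0.26, 2.42], [-1.36, 4.5], [0.01, 1.98], [-2.84, 2.84]. Speed limits (rad/s): [2.79, 2.79, 3.14, 3.14, 3.14, 3.14, 3.14].

INTERFACE

Orientations are given as [roll, pitch, yaw] about the fixed x, y, z axes, in that order (R = Rz(yaw) Ry(pitch) Rx(roll)).
In Python, from station import robot, imaging gives the robot as it stands.
- The arm moves only by the shell command python3 -m inch 'ROWS'. ROWS is JSON, a list of rows, each a list of 3 entries, a list of its own where there are three numbers: the shift along the tool's x, y, z scaled (see below), then the turn, a rotation vector about the tool's x, y, z scaled (see below), then the opening, from -1 (shut) to 1 (fully open). A call has 1 to 12 rows; each row is the pose to reach, as a shift and turn from the pose commanded when the call began, along the tool's axes at that moment; what a row does not reach only later rows make up. The controller multiplies each number of a shift by 0.5 m and each number of a turn by 120 degrees. A row lasts 1/8 s, in which the tool goes at most 62.5 mm and 10.7 degrees, less where a joint would pass 70% of its speed; a pose out of reach is approached as far as the arm can. A call with a number of a shift or a turn outside -1 to 1 is refused whole. A call with a gripper value outside its range is refused whole. The fingers move at their own pace and stop on an object; the grip force is fixed at half the most. Time passes only in rows, so rows that repeat a pose let the fingers close. It gives the time, the measured TCP pose, the force and the opening at its end, in the units of the state.
- robot.sense(): the state, without advancing time (a new reading comes with each control period).
- imaging.camera(name): name is "scene" or "top" or "wrist"; returns the picture (400x640x3 uint8, red, green, blue); there is no depth.
- imaging.camera_info(name): a dict with "vfov" (degrees; the focal length in pixels is half the picture's height over the tangent of half this angle, whatever the lens; pixels are square), "cx", "cy" (the principal point, pixels), "xyz" and "orientation" of the camera in the world; the wrist camera has in their place "tool_from_camera" (4x4, takes a point from camera to tool coordinates, whose origin is the TCP and whose axes are the tool frame's). Camera axes: x right, y down, z forward; pixel columns grow to the right and rows downward; lengths in mm; the calibration is good to about 2 mm. The wrist camera is an equidistant fisheye: a pixel r from the principal point sees the ray r / f radians off the axis. A picture is of the moment at which its call begins: read the wrist's pose just before it. camera_info takes no time and is no camera call.
- robot.sign_off(): hands the job in, once; it reports no verdict.
The state is a dict: "time": time; "q": joint angles; "joint_vel": joint speeds; "joint_torque": joint torques, N m; "position": TCP position; "tool_rot": TCP orientation; "ft_force": force on the tool from outside, world axes, zero at the start; "torque": the same for the moment, N m; "width": finger opening in mm.
Only numpy, scipy, OpenCV 4.12 (cv2) and the standard library are available. Lean on these libraries where they do the work, as an engineer would, in place of code of your own. Each camera call takes 0.05 s, during which the arm holds its last target.

TASK

On the cabinet mounting plate one knurled brass bolt stands high, its thread not yet caught in its boss (the other one is already tight: do not touch it). Keep the high bolt pushed down while you turn it backward (anticlockwise from above) until you feel the thread drop, then turn it forward about one full turn so that it is started, and finish still gripping its head: do not let go at the end. Leave the relay and the hand tools where they are.

Things in the scene. Friction and masses are not known exactly. Their poses are not given: they have to be found in the camera images.
- bolt_head (a point): centre of the round knurled brass head of the bolt that stands high: head 36 mm across, 24 mm high; this point is half-way up, on the bolt's axis, about 90 mm above the bench at the start. Own z axis up; x axis along a dark radial slot on the head's top. The head's underside is 32 mm above the boss; the fingers have free room all round the head.
- bolt: the same whole bolt, about 0.16 kg; origin on its axis, 46 mm below the head centre. Upright in its boss, it can only turn about its vertical axis and slide along it. Coarse right-hand thread, 6 mm per turn; forward = clockwise from above. It turns easily (under 0.1 N m), stays where it is when released, and may be let go and regripped as often as needed on the way.
- bolt_depth (a joint): how far the bolt has sunk, in m, growing downward: 0.0005 to 0.0017 at the start, 0.005 to 0.006 once the thread has dropped, then 0.006 more for each forward turn (let the hand follow it down; play about 0.8 mm).
- boss: round dark steel threaded boss under the high bolt, 42 mm across and 36 mm high (foot 50 mm across), fixed on the plate; origin at the centre of its underside, 10 mm above the bench. It stands at one of two places on the plate, 180 mm apart; its yaw means nothing.
- boss_tight: an identical boss at the other place, with an identical bolt already screwed tight, its head 3 mm above the boss (head top 73 mm above the bench); not to be worked on. Origin at the centre of the boss's underside.
- plate: steel mounting plate 250 x 330 mm, its top 10 mm above the bench, fixed; along its far (+x) part a rail with grey terminal blocks up to 55 mm above the bench. Origin under its centre; its bosses stand 55 mm towards the robot (-x) from its centre, near y = +90 and -90 mm in its frame.
- relay_mid (a point): bystander: small black relay with white top, 50 x 44 x 44 mm, standing loose on the plate between the bosses and the rail; point in its middle.
- driver_mid (a point): bystander: screwdriver 200 mm long, lying on the bench; middle point.
- spanner_mid (a point): bystander: steel spanner 170 mm long, lying on the bench; middle point.
- thread_start (a point): mouth of the boss, on the bolt's axis, 46 mm above the bench. At the start the bolt rides on top of the first thread: turned backward it climbs (6 mm per turn) for an unknown 0.1 to 0.3 turn, then is free to drop nearly 6 mm, with a light push (about 5 N) or a loose grip; a grip that holds it up stops the drop. Turned forward before that, it jams within half a turn.

How it is judged:
By the outcome, as a careful person would: the job done as asked, in the order asked, and still so for the second after the job is handed in, while the arm keeps its last pose, push and grip.
It also fails if it takes over 72 s, if anything falls off the work surface, if the arm or the gripper's body presses on something with over 40 N, if the wrist force passes 120 N, or if a joint passes its speed limit or range.

## Working session

There is one attempt and no reset: what is moved stays moved. The work goes in short steps, Python scripts to look and compute and a shell command to move; the robot and the scene stay as the last step left them, time stands still between calls to the robot, and variables do not carry over. Pictures are saved under pics/ and viewed, and the job is handed in when it is done.

```bash
ls; mkdir -p pics; python3 - <<'E'
from station import robot, imaging
import cv2
print(robot.sense())
for n in ("scene","top","wrist"):
    print(n,imaging.camera_info(n))
    cv2.imwrite(f"pics/{n}0.png",imaging.camera(n)[:,:,::-1])
E
```

```text
pics
{'time': 0.0, 'q': array([-1.23150194,  0.61594211, -0.0126104 ,  1.42489202,  0.00809202,
        1.10334871, -0.04042087]), 'joint_vel': array([ 0.0010142 , -0.0012629 , -0.00102576, -0.00018791, -0.00027251,
       -0.00027909,  0.00038971]), 'joint_torque': array([ 6.05961886e-04, -4.58932042e+01,  2.09186473e-01, -1.65748787e+01,
       -6.10856269e-02,  2.01452791e-02,  2.22362246e-04]), 'position': array([232.19444028, 606.22171632, 196.26865017]), 'tool_rot': array([-1.55818218,  1.56825613, -1.92393945]), 'ft_force': array([0.71678212, 0.54253651, 0.55838285]), 'torque': array([-0.00575556,  0.00206507,  0.00593277]), 'width': 92.9021247906893}
scene {'vfov': 48.01235588592478, 'cx': 317.0616771245262, 'cy': 196.0158095698466, 'xyz': array([1118.42853114,  818.38238166,  931.55247852]), 'orientation': array([-2.25949946, -0.00672262,  2.50299321])}
top {'vfov': 56.3226476855749, 'cx': 322.2824949871545, 'cy': 201.91511086196283, 'xyz': array([ 371.41787717,   15.41640943, 1152.99173382]), 'orientation': array([-3.02430600e+00,  7.46397490e-04, -1.56830865e+00])}
wrist {'vfov': 65.70646984690485, 'cx': 320.1806638074023, 'cy': 196.21982325428633, 'tool_from_camera': array([[-5.65327791e-04, -2.52689106e-01,  9.67547361e-01,
        -1.86590555e+02],
       [ 9.99999663e-01,  4.33736444e-04,  6.97565929e-04,
         2.14260424e-01],
       [-5.95927863e-04,  9.67547429e-01,  2.52688776e-01,
        -6.82561341e+01],
       [ 0.00000000e+00,  0.00000000e+00,  0.00000000e+00,
         1.00000000e+00]])}
```

View pics/top0.png

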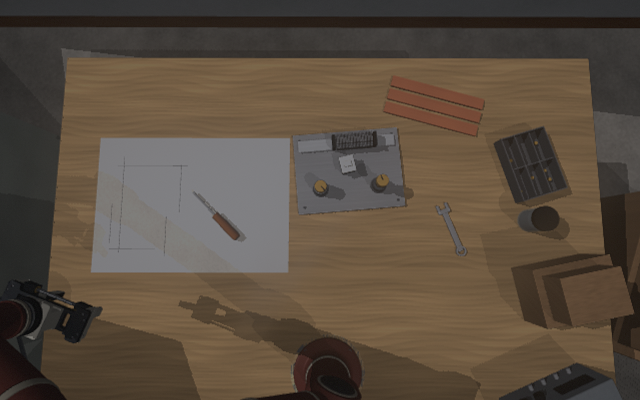

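View pics/scene0.png

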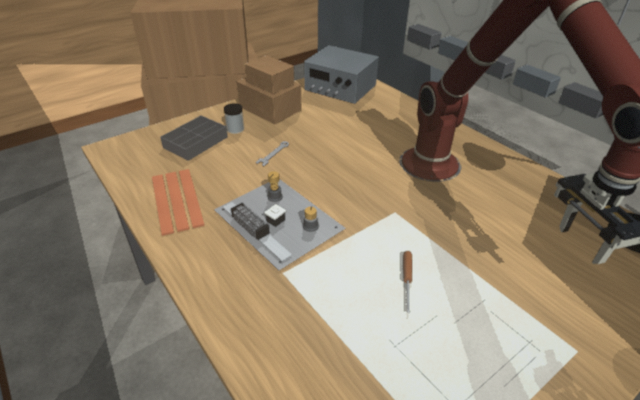

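View pics/wrist0.png

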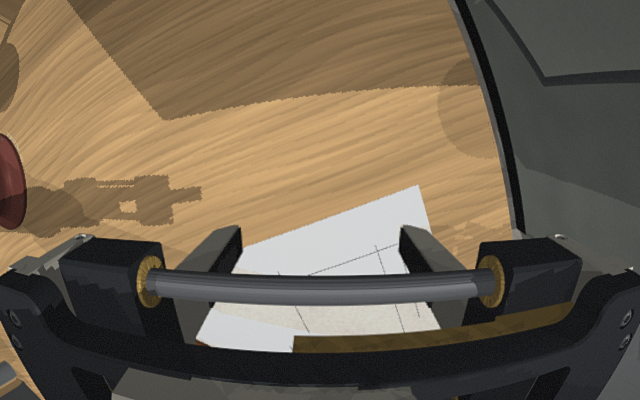

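The top view shows brass heads at about (320,187) and (381,183). In the scene view, the one at (274,183) looks like the high one. I'll measure both by triangulating between the two views.

```bash
cat > h.py <<'E'
import numpy as np, cv2
from station import robot, imaging
from scipy.spatial.transform import Rotation as R
def rot(o): return R.from_euler('xyz',o).as_matrix()
def ray(n,u,v,ci=None):
    ci=imaging.camera_info(n); f=200/np.tan(np.radians(ci['vfov']/2))
    d=np.array([(u-ci['cx'])/f,(v-ci['cy'])/f,1.]); d=rot(ci['orientation'])@d
    return np.array(ci['xyz']),d/np.linalg.norm(d)
def onz(n,u,v,z):
    o,d=ray(n,u,v); return o+d*(z-o[2])/d[2]
def tri(a,b):
    (o1,d1),(o2,d2)=a,b
    t=np.linalg.lstsq(np.c_[d1,-d2],o2-o1,rcond=None)[0]
    p,q=o1+t[0]*d1,o2+t[1]*d2
    return (p+q)/2,np.linalg.norm(p-q)
E
python3 - <<'E'
from h import *
C={}
for n,box in (("top",(290,125,410,215)),("scene",(215,160,345,265))):
    im=cv2.imread(f"pics/{n}0.png"); x0,y0,x1,y1=box
    c=im[y0:y1,x0:x1]; h=cv2.cvtColor(c,cv2.COLOR_BGR2HSV)
    m=cv2.inRange(h,(12,110,60),(32,255,255))
    k,l,s,ce=cv2.connectedComponentsWithStats(m)
    print(n,[(s[i].tolist(),(ce[i]+[x0,y0]).round(1)) for i in range(1,k) if s[i][4]>15])
    cv2.imwrite(f"pics/{n}_z.png",cv2.resize(c,None,fx=5,fy=5,interpolation=cv2.INTER_CUBIC))
E
```

```text
top [([86, 50, 13, 12, 110], array([382. , 180.3])), ([25, 56, 12, 11, 97], array([320. , 185.7]))]
scene [([52, 11, 13, 19, 171], array([273.4, 178.9])), ([90, 47, 11, 12, 109], array([310.2, 212.7]))]
```

View pics/top_z.png

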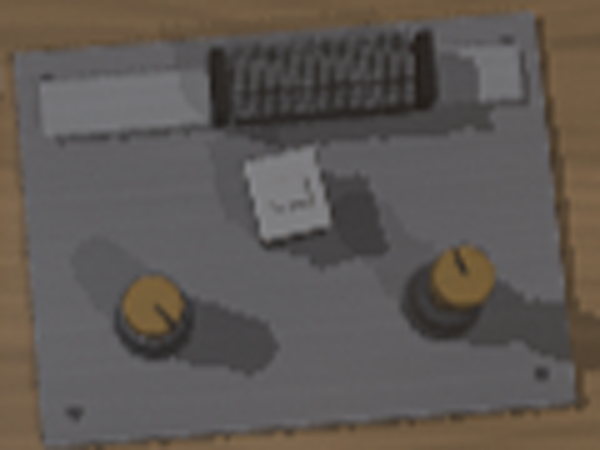

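View pics/scene_z.png

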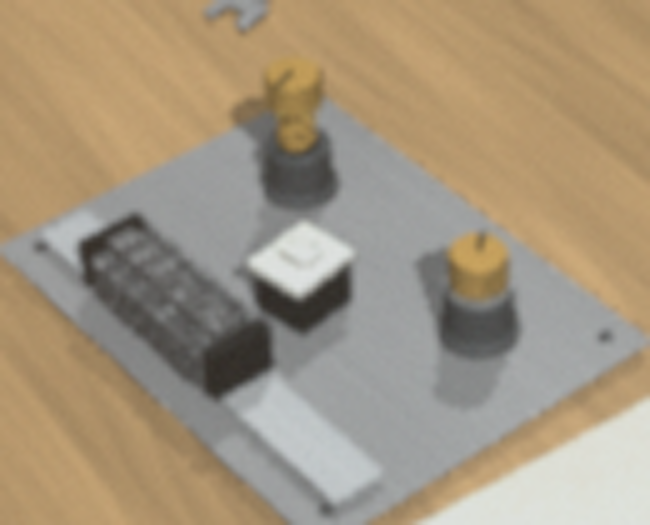

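```bash
python3 - <<'E'
from h import *
print("right", tri(ray("top",382,180.3),ray("scene",273.6,176)), onz("top",382,180.3,100))
print("left", tri(ray("top",320,185.7),ray("scene",310.2,212.5)), onz("top",320,185.7,65))
print("driver", onz("top",215,215,12)); 
print("spanner", onz("top",452,230,4))
print("relay", onz("top",347,164,54))
s=robot.sense(); print(rot(s['tool_rot']))
E
```

```text
right (array([ 558.4118469 , -154.29892121,   93.69021049]), np.float64(2.0085558414120355)) [ 558.0799631  -153.95296606  100.        ]
left (array([547.24586933,  23.93194696,  64.12964307]), np.float64(1.610333296385417)) [547.7172913   23.39448119  65.        ]
driver [464.7085982  345.12506094  12.        ]
spanner [ 420.97269109 -381.6711047     4.        ]
relay [615.52650185 -57.25054144  54.        ]
[[-6.76992374e-04  3.57637957e-01  9.33860072e-01]
 [-1.83919215e-03  9.33858261e-01 -3.57638597e-01]
 [-9.99998080e-01 -1.95966671e-03  2.55500010e-05]]
```

The high bolt is the right-hand one, at about (558, -154) with its head top near z = 101. The tight bolt is at (547, 24). I'll travel high in two calls, turning so the jaw stays near mid-range of joint 7.

```bash
python3 -m inch '[[[0,-0.6,0.576],[0.352,0,0],1],[[0,-0.6,0.576],[0.352,0,0],1],[[0,-0.6,0.576],[0.352,0,0],1],[[0,-0.6,0.576],[0.352,0,0],1],[[0,-0.6,0.576],[0.352,0,0],1],[[0,-0.6,0.576],[0.352,0,0],1],[[0,-0.6,0.576],[0.352,0,0],1],[[0,-0.6,0.576],[0.352,0,0],1],[[0,-0.6,0.576],[0.352,0,0],1]]'
cat >> h.py <<'E'
def rel(x,y,z):
    s=robot.sense(); T=rot(s['tool_rot'])
    d=T.T@(np.array([x,y,z])-s['position'])
    print('q7',s['q'][6].round(3),'q1',s['q'][0].round(3),'pos',s['position'].round(1),'yaw jaw',np.degrees(np.arctan2(T[1,1],T[0,1])).round(1),'tilt',T[2,:].round(4))
    print('shift units',(d/500).round(4),'F',s['ft_force'].round(1),'t',round(s['time'],2),'w',round(s['width'],1))
E
python3 -c "
from h import *
rel(558,-154,190)"
```

```text
time: 1.27
position: [393.7, 224.7, 197.4]
tool_rot: [-2.934, 1.57, 2.247]
ft_force: [0.3, 0.9, 0.7]
width: 93.3
q7 0.014 q1 -0.747 pos [393.7 224.7 197.4] yaw jaw 26.9 tilt [-1.e+00 -2.e-04 -8.e-04]
shift units [ 0.0141 -0.049   0.8242] F [0.3 0.9 0.7] t 1.27 w 93.3
```

```bash
python3 -m inch '[[[0.05,-0.049,0.824],[0.352,0,0],1],[[0.05,-0.049,0.824],[0.352,0,0],1],[[0.05,-0.049,0.824],[0.352,0,0],1],[[0.05,-0.049,0.824],[0.352,0,0],1],[[0.05,-0.049,0.824],[0.352,0,0],1],[[0.05,-0.049,0.824],[0.352,0,0],1],[[0.05,-0.049,0.824],[0.352,0,0],1],[[0.05,-0.049,0.824],[0.352,0,0],1],[[0.05,-0.049,0.824],[0.352,0,0],1]]'
python3 - <<'E'
from h import *
rel(558,-154,150)
for n in ("top","scene","wrist"):
    im=imaging.camera(n)[:,:,::-1]
    cv2.imwrite(f"pics/{n}1.png",im)
E
```

```text
time: 2.4
position: [558.3, -151.9, 171.8]
tool_rot: [-2.384, 1.568, 2.063]
ft_force: [0.5, -0.0, 0.3]
width: 93.0
q7 0.237 q1 -0.053 pos [ 558.3 -151.9  171.8] yaw jaw -15.2 tilt [-1.     -0.0017 -0.0018]
shift units [0.0436 0.0005 0.0042] F [ 0.5 -0.   0.3] t 2.4 w 93.0
```

View pics/wrist1.png

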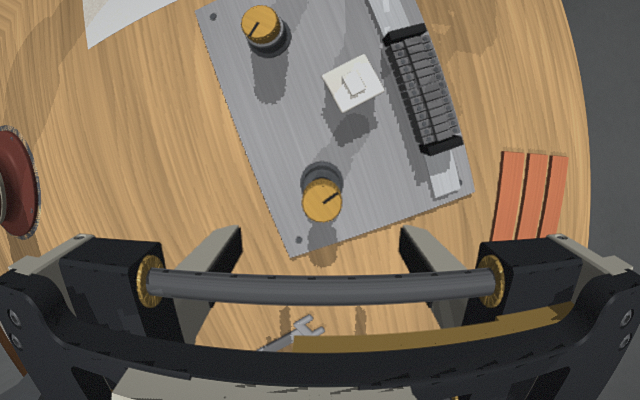

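The wrist view shows the high bolt's head top at about (322,201) and the tight bolt at (260,22). I'll cast the high head onto z = 101.

```bash
cat >> h.py <<'E'
def wray(u,v):
    ci=imaging.camera_info("wrist"); f=200/np.tan(np.radians(ci['vfov']/2))
    a,b=u-ci['cx'],v-ci['cy']; r=np.hypot(a,b); th=r/f
    d=np.array([a/r*np.sin(th),b/r*np.sin(th),np.cos(th)])
    s=robot.sense(); T=rot(s['tool_rot']); M=ci['tool_from_camera']
    return T@M[:3,3]+s['position'], T@M[:3,:3]@d
def wonz(u,v,z):
    o,d=wray(u,v); return o+d*(z-o[2])/d[2]
def brass(name,im,box):
    x0,y0,x1,y1=box; h=cv2.cvtColor(im[y0:y1,x0:x1],cv2.COLOR_BGR2HSV)
    m=cv2.inRange(h,(15,130,150),(32,255,255))
    cs,_=cv2.findContours(m,cv2.RETR_EXTERNAL,cv2.CHAIN_APPROX_NONE)
    c=max(cs,key=cv2.contourArea); e=cv2.fitEllipse(cv2.convexHull(c))
    return (e[0][0]+x0,e[0][1]+y0),e[1],cv2.contourArea(c)
E
python3 - <<'E'
from h import *
im=cv2.imread("pics/wrist1.png")
(c,ax,a)=brass("w",im,(285,165,360,235)); print(c,ax,a, wonz(*c,101))
(c2,ax,a)=brass("w",im,(230,0,300,55)); print(c2,ax, wonz(*c2,73))
o,d=wray(*c)
for zz in (98,101,104): print(zz,wonz(*c,zz))
print(tri(ray("top",382,180.3),(o,d)))
cv2.imwrite("pics/w1z.png",cv2.resize(im[160:240,280:365],None,fx=6,fy=6,interpolation=cv2.INTER_CUBIC))
E
```

```text
(321.5462760925293, 202.3311538696289) (37.551002502441406, 37.73580551147461) 979.5 [ 560.08459063 -155.57339581  101.        ]
(258.65979766845703, 20.96337127685547) (30.569229125976562, 35.11323165893555) [547.3290808   20.92139137  73.        ]
98 [ 559.87994443 -156.38573532   98.        ]
101 [ 560.08459063 -155.57339581  101.        ]
104 [ 560.28923683 -154.7610563   104.        ]
(array([ 559.2861628 , -155.69814064,   96.22801107]), np.float64(2.4590641303643666))
```

View pics/w1z.png

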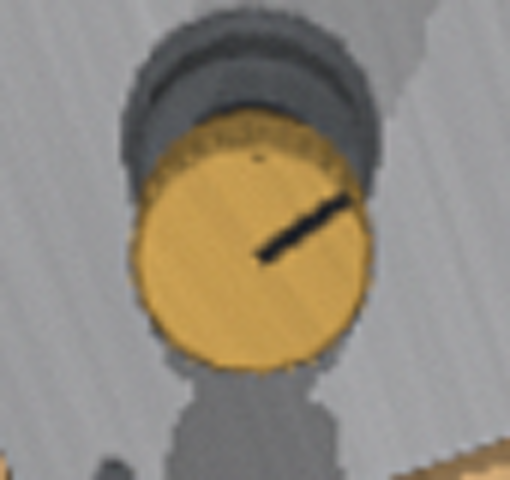

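```bash
python3 -c "
from h import *
rel(559.3,-155,71)"
```

```text
q7 0.237 q1 -0.054 pos [ 558.2 -152.2  172.4] yaw jaw -15.2 tilt [-1.0e+00 -7.0e-04 -1.4e-03]
shift units [0.2028 0.0038 0.0051] F [-1.   0.9 -0.4] t 2.55 w 93.0
```

```bash
python3 -m inch '[[[0.1,0.004,0.005],[0,0,0],1],[[0.1,0.004,0.005],[0,0,0],1],[[0.15,0.004,0.005],[0,0,0],1],[[0.2,0.004,0.005],[0,0,0],1],[[0.202,0.004,0.005],[0,0,0],1],[[0.202,0.004,0.005],[0,0,0],1]]'
python3 - <<'E'
from h import *
rel(559.3,-155,71)
im=imaging.camera("wrist")[:,:,::-1]; cv2.imwrite("pics/wrist2.png",im)
s=imaging.camera("scene")[:,:,::-1][120:260,200:360]; cv2.imwrite("pics/scene2.png",cv2.resize(s,None,fx=4,fy=4))
E
```

```text
time: 3.3
position: [560.4, -158.0, 73.2]
tool_rot: [1.589, 1.568, -0.25]
ft_force: [-0.0, 0.1, 0.9]
width: 93.0
q7 0.305 q1 -0.005 pos [ 560.4 -158.    73.2] yaw jaw -15.4 tilt [-1.      0.0025 -0.    ]
shift units [ 0.0043 -0.0037 -0.0051] F [-0.   0.1  0.9] t 3.3 w 93.0
```

View pics/wrist2.png

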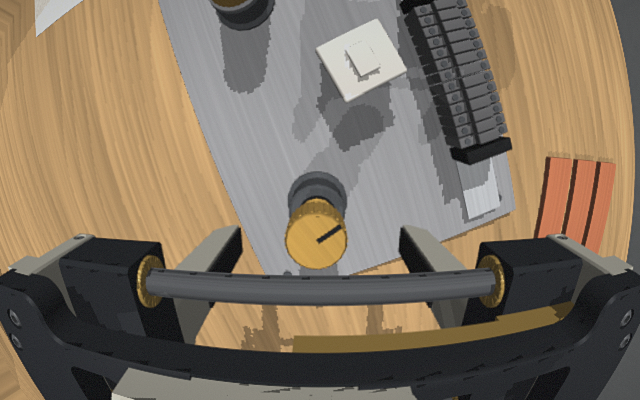

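View pics/scene2.png

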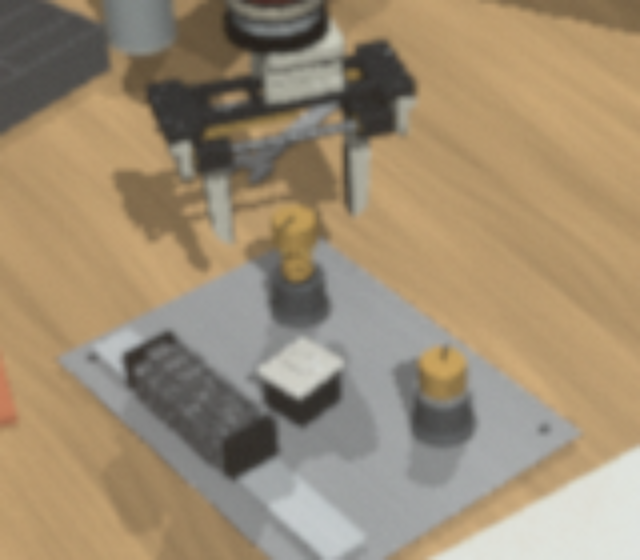

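```bash
python3 - <<'E'
from h import *
im=cv2.imread("pics/wrist2.png")
(c,ax,a)=brass("w",im,(270,205,360,275)); print(c,ax,a, wonz(*c,101))
ci=imaging.camera_info("scene"); f=200/np.tan(np.radians(ci['vfov']/2))
def proj(p):
    q=rot(ci['orientation']).T@(np.array(p)-ci['xyz']); return q[:2]/q[2]*f+[ci['cx'],ci['cy']]
s=robot.sense(); T=rot(s['tool_rot'])
for w in (46,-46,0): print(w,(proj(s['position']+T[:,1]*w)-[200,120])*4)
print((proj([559.3,-155,90])-[200,120])*4, s['position'])
E
```

```text
(316.0043830871582, 239.48748779296875) (57.73099899291992, 59.52997589111328) 2330.0 [ 560.50542747 -154.38893747  101.        ]
46 [232.80573682 255.81096319]
-46 [345.65177551 230.82138486]
0 [289.75387293 243.19988774]
[291.94055101 227.47333111] [ 560.43263207 -158.15405011   73.16523714]
```

```bash
python3 -c "
from h import *
rel(559.8,-155,69)"
```

```text
q7 0.305 q1 -0.005 pos [ 560.4 -158.2   73.2] yaw jaw -15.4 tilt [-1.     0.003 -0.   ]
shift units [ 0.0083 -0.0029 -0.0057] F [ 0.   0.7 -0.7] t 3.4 w 92.8
```

```bash
python3 -m inch '[[[0.008,-0.003,-0.006],[0,0,0],1],[[0.008,-0.003,-0.006],[0,0,0],1],[[0.008,-0.003,-0.006],[0,0,0],-0.1],[[0.008,-0.003,-0.006],[0,0,0],-0.1]]'
python3 - <<'E'
from h import *
rel(559.8,-155,69)
im=imaging.camera("wrist")[:,:,::-1]; cv2.imwrite("pics/wrist3.png",im)
s=imaging.camera("scene")[:,:,::-1][120:260,200:360]; cv2.imwrite("pics/scene3.png",cv2.resize(s,None,fx=4,fy=4))
E
```

```text
time: 3.9
position: [558.7, -154.7, 67.5]
tool_rot: [0.288, 1.571, -1.552]
ft_force: [0.8, 0.2, -0.6]
width: 77.6
q7 0.304 q1 -0.008 pos [ 558.7 -154.7   67.5] yaw jaw -15.4 tilt [-1.e+00  0.e+00  1.e-04]
shift units [-0.003   0.0023 -0.0001] F [ 0.8  0.2 -0.6] t 3.9 w 77.6
```

View pics/wrist3.png

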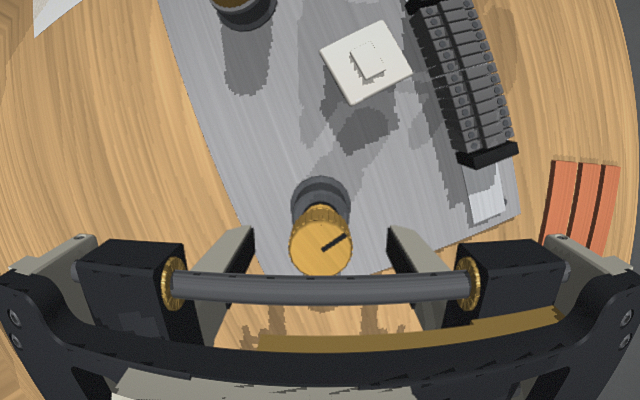

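View pics/scene3.png

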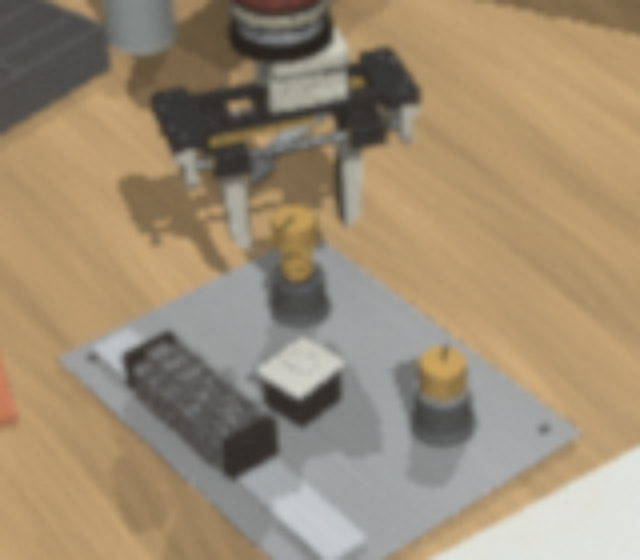

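```bash
python3 -m inch '[[[0,0,0],[0,0,0],-0.1],[[0,0,0],[0,0,0],-0.1],[[0,0,0],[0,0,0],-0.1],[[0,0,0],[0,0,0],-0.1]]'
python3 - <<'E'
from h import *
rel(559.8,-155,69)
im=imaging.camera("wrist")[:,:,::-1]
s=imaging.camera("scene")[:,:,::-1]; cv2.imwrite("pics/scene4.png",np.vstack([cv2.resize(s[160:210,250:300],None,fx=8,fy=8)[:,:],])); cv2.imwrite("pics/wrist4.png",im[180:330,180:460].repeat(2,0).repeat(2,1))
E
```

```text
time: 4.5
position: [558.7, -154.6, 67.5]
tool_rot: [-0.289, 1.571, -2.129]
ft_force: [-0.1, 0.4, 0.7]
width: 42.0
q7 0.304 q1 -0.008 pos [ 558.7 -154.6   67.5] yaw jaw -15.4 tilt [-1. -0.  0.]
shift units [-0.0031  0.0024  0.0001] F [-0.1  0.4  0.7] t 4.5 w 42.0
```

View pics/wrist4.png

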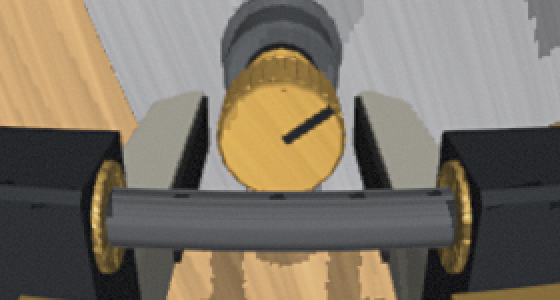

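View pics/scene4.png

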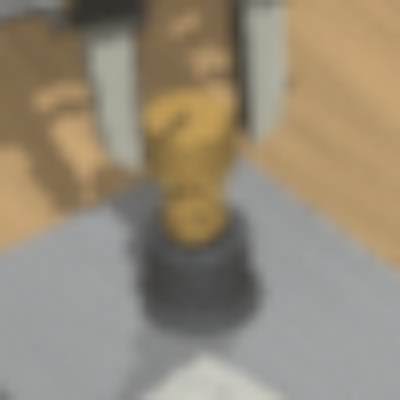

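```bash
python3 - <<'E'
from h import *
s=robot.sense(); T=rot(s['tool_rot'])
for (u,v) in ((180+207/2,180+96/2),(180+355/2,180+96/2),(180+180/2,180+258/2),(180+380/2,180+258/2)):
    o,d=wray(u,v); o=T.T@(o-s['position']); d=T.T@d
    for w in (21,):
        w=np.sign(d[1])*w
        t=(w-o[1])/d[1]; print((u,v),(o+t*d).round(1))
E
```

```text
(283.5, 228.0) [ -9.2 -21.   -3.4]
(357.5, 228.0) [-35.1  21.  -13.1]
(270.0, 309.0) [-72.4 -21.   12.1]
(370.0, 309.0) [-86.1  21.    2.3]
```

Fingers straddle the head evenly, but the tips look 10-15 mm higher than the TCP at this opening. I'll go 8 mm lower, then close.

```bash
python3 -m inch '[[[0.016,0.001,0],[0,0,0],-0.1],[[0.016,0.001,0],[0,0,0],-0.1],[[0.016,0.001,0],[0,0,0],-1],[[0.016,0.001,0],[0,0,0],-1],[[0.016,0.001,0],[0,0,0],-1],[[0.016,0.001,0],[0,0,0],-1]]'
python3 - <<'E'
from h import *
rel(559.8,-155,69); print(robot.sense()['torque'])
im=imaging.camera("wrist")[:,:,::-1]
s=imaging.camera("scene")[:,:,::-1]; cv2.imwrite("pics/scene5.png",np.vstack([cv2.resize(s[160:210,250:300],None,fx=8,fy=8)[:,:],])); cv2.imwrite("pics/wrist5.png",im[180:330,180:460].repeat(2,0).repeat(2,1))
E
```

```text
time: 5.35
position: [558.7, -154.7, 59.3]
tool_rot: [-1.538, 1.57, 2.905]
ft_force: [-2.0, -0.4, -1.3]
width: 35.3
q7 0.309 q1 -0.004 pos [ 558.7 -154.7   59.3] yaw jaw -15.4 tilt [-1.e+00 -9.e-04  0.e+00]
shift units [-0.0194  0.0022  0.0001] F [-2.  -0.4 -1.3] t 5.35 w 35.3
[-0.04029664  0.23970699  0.06086496]
```

View pics/wrist5.png

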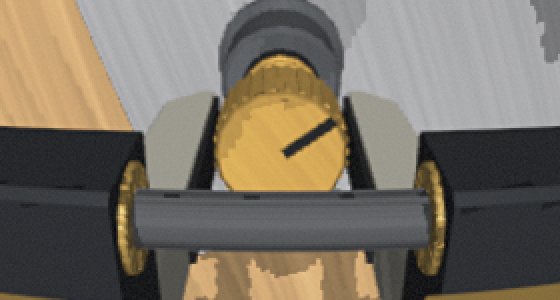

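View pics/scene5.png

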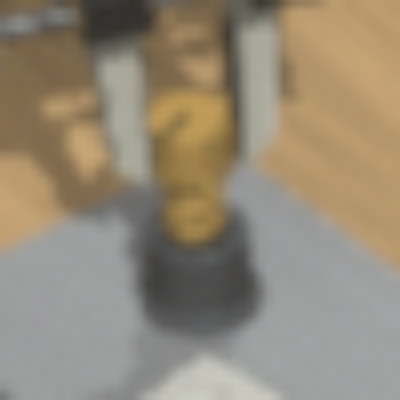

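The head is gripped (width 35.3). Next I'll push down gently and read the force.

```bash
python3 -m inch '[[[0.006,0,0],[0,0,0],-1],[[0.006,0,0],[0,0,0],-1],[[0.006,0,0],[0,0,0],-1]]'
python3 -m inch '[[[0.006,0,0],[0,0,0],-1],[[0.006,0,0],[0,0,0],-1]]'
```

```text
time: 5.82
position: [558.8, -154.7, 58.4]
tool_rot: [-2.819, 1.57, 1.624]
ft_force: [-4.2, 1.9, 12.5]
width: 35.6
time: 6.08
position: [558.8, -154.7, 57.7]
tool_rot: [3.079, 1.569, 1.239]
ft_force: [-7.6, 3.9, 24.1]
width: 35.4
```

```bash
python3 -m inch '[[[0,0,0],[-0.08,0,0],-1],[[0,0,0],[-0.16,0,0],-1],[[0,0,0],[-0.24,0,0],-1],[[0,0,0],[-0.3,0,0],-1],[[0,0,0],[-0.3,0,0],-1]]'
python3 - <<'E'
from h import *
rel(559.8,-155,58); print(robot.sense()['torque'])
E
```

```text
time: 6.7
position: [557.9, -154.7, 53.7]
tool_rot: [-2.448, 1.569, 2.622]
ft_force: [-4.8, 0.6, 3.9]
width: 35.2
q7 0.777 q1 0.109 pos [ 557.9 -154.7   53.7] yaw jaw 20.5 tilt [-1.     -0.0014 -0.0017]
shift units [-0.0086  0.0034  0.0018] F [-4.8  0.6  3.9] t 6.7 w 35.2
[0.30346975 0.64507137 0.07458557]
```

The hand sank 4 mm with the force falling from 24 to 4 N. I'll check whether the bolt dropped or the fingers slipped along it.

```bash
python3 - <<'E'
from h import *
im=imaging.camera("wrist")[:,:,::-1]
s=imaging.camera("scene")[:,:,::-1]; z=cv2.resize(s[160:210,250:300],None,fx=8,fy=8); cv2.imwrite("pics/s6.png",np.hstack([cv2.imread("pics/scene5.png"),z])); 
w=im[180:330,180:460]; a=cv2.imread("pics/wrist5.png")
cv2.imwrite("pics/w6.png",np.vstack([a,w.repeat(2,0).repeat(2,1)]))
E
```

```text
(no output)
```

View pics/s6.png

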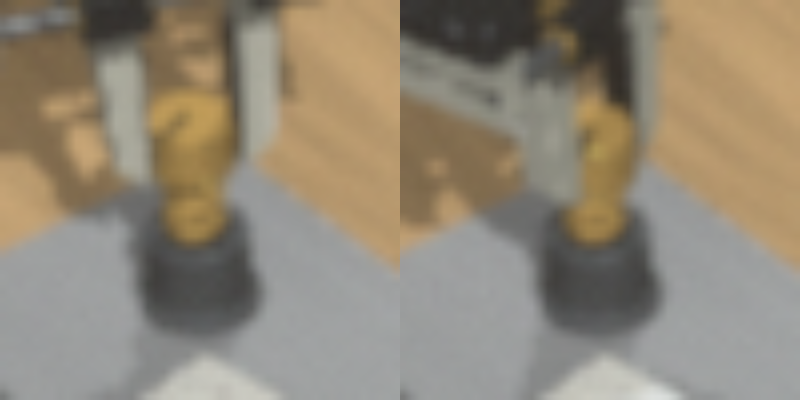

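View pics/w6.png

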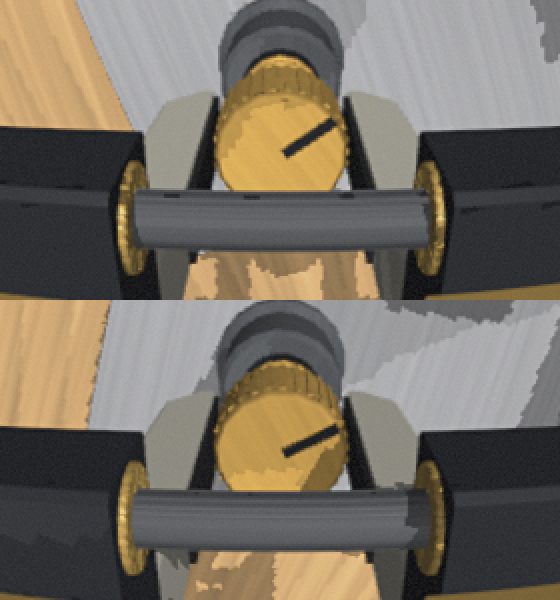

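The head top went down about 4-5 mm together with the hand, so it looks like the thread dropped. The slot lags the hand by about 8°. I'll push further to confirm it is seated.

```bash
python3 -m inch '[[[0.006,0,0],[-0,0,0],-1],[[0.006,0,0],[0,0,0],-1],[[0.006,0,0],[0,0,0],-1],[[0.006,0,0],[0,0,0],-1]]'
python3 - <<'E'
from h import *
rel(559.8,-155,58)
im=imaging.camera("wrist")[:,:,::-1]
w=im[180:330,180:460]; a=cv2.imread("pics/wrist5.png")
cv2.imwrite("pics/w7.png",np.vstack([a,w.repeat(2,0).repeat(2,1)]))
E
```

```text
time: 7.3
position: [557.8, -154.9, 52.8]
tool_rot: [-2.158, 1.569, 2.91]
ft_force: [-7.5, 2.4, 16.2]
width: 35.0
q7 0.777 q1 0.108 pos [ 557.8 -154.9   52.8] yaw jaw 20.4 tilt [-1.     -0.0017 -0.0012]
shift units [-0.0104  0.0036  0.0015] F [-7.5  2.4 16.2] t 7.3 w 35.0
```

View pics/w7.png

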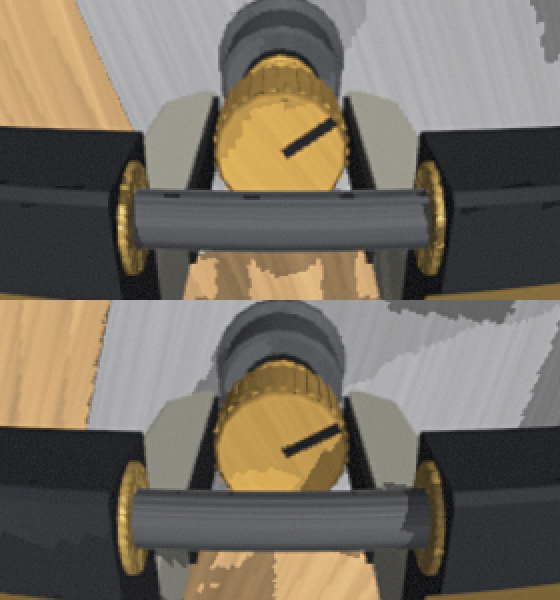

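The push is now solid: 16 N for under 1 mm. The head sits in the same place in the tool frame while the hand is about 5-6 mm lower, so the drop is real. Now I'll turn forward, following down 2 mm per 120°.

```bash
python3 -m inch '[[[0,0,0],[0.08,0,0],-1],[[0,0,0],[0.16,0,0],-1],[[0.001,0,0],[0.24,0,0],-1],[[0.001,0,0],[0.32,0,0],-1],[[0.002,0,0],[0.4,0,0],-1],[[0.002,0,0],[0.48,0,0],-1],[[0.003,0,0],[0.56,0,0],-1],[[0.003,0,0],[0.64,0,0],-1],[[0.003,0,0],[0.72,0,0],-1],[[0.004,0,0],[0.8,0,0],-1],[[0.004,0,0],[0.88,0,0],-1],[[0.004,0,0],[0.96,0,0],-1]]'
python3 - <<'E'
from h import *
rel(559.8,-155,58); print(robot.sense()['q'].round(2))
im=imaging.camera("wrist")[:,:,::-1]
w=im[180:330,180:460]; a=cv2.imread("pics/wrist5.png")
cv2.imwrite("pics/w8.png",np.vstack([a,w.repeat(2,0).repeat(2,1)]))
E
```

```text
time: 8.85
position: [559.8, -156.3, 50.5]
tool_rot: [2.311, 1.567, -0.918]
ft_force: [-3.5, -1.3, 5.8]
width: 35.6
q7 -0.743 q1 -0.212 pos [ 559.8 -156.3   50.5] yaw jaw -95.0 tilt [-1.      0.0026 -0.0024]
shift units [-0.0151 -0.0026  0.0003] F [-3.5 -1.3  5.8] t 8.85 w 35.6
[-0.21  0.81  0.76  1.8  -0.74  0.84 -0.74]
```

View pics/w8.png

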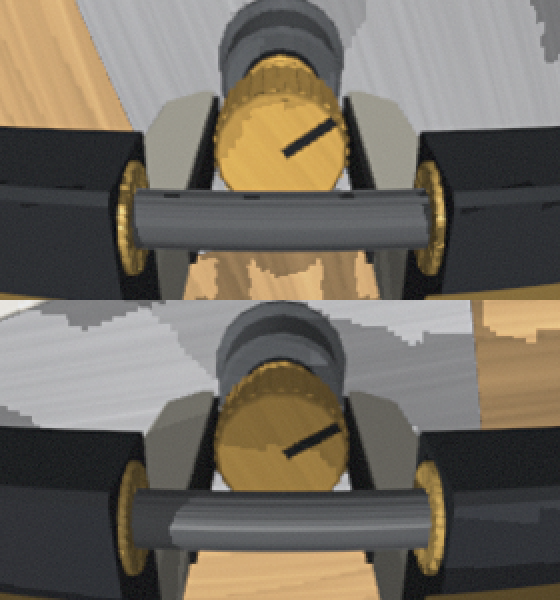

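Bolt turned 115° without slip and the hand followed down 2.3 mm. I'll release, rewind 120° and regrip, since joints 3 and 5 are drifting.

```bash
python3 -m inch '[[[-0.003,0,0],[0,0,0],0.2],[[-0.003,0,0],[0,0,0],0.2],[[-0.003,0,0],[0,0,0],0.2]]'
python3 -m inch '[[[0,0,0],[-0.08,0,0],0.2],[[0,0,0],[-0.16,0,0],0.2],[[0,0,0],[-0.24,0,0],0.2],[[0,0,0],[-0.32,0,0],0.2],[[0,0,0],[-0.4,0,0],0.2],[[0,0,0],[-0.48,0,0],0.2],[[0,0,0],[-0.56,0,0],0.2],[[0,0,0],[-0.64,0,0],0.2],[[0,0,0],[-0.72,0,0],0.2],[[0,0,0],[-0.8,0,0],0.2],[[0,0,0],[-0.88,0,0],0.2],[[0,0,0],[-0.96,0,0],0.2]]'
python3 -m inch '[[[0,0,0],[-0.08,0,0],0.2],[[0,0,0],[-0.16,0,0],0.2],[[0,0,0],[-0.16,0,0],0.2]]'
python3 - <<'E'
from h import *
rel(559.8,-155,51); print(robot.sense()['q'].round(2))
im=imaging.camera("wrist")[:,:,::-1]
w=im[180:330,180:460]; a=cv2.imread("pics/wrist5.png")
cv2.imwrite("pics/w9.png",np.vstack([a,w.repeat(2,0).repeat(2,1)]))
E
```

```text
time: 9.28
position: [559.6, -154.5, 49.7]
tool_rot: [2.903, 1.57, -0.319]
ft_force: [-1.0, 0.2, 0.2]
width: 55.6
time: 10.78
position: [559.3, -154.9, 49.8]
tool_rot: [0.836, 1.57, -0.37]
ft_force: [-0.4, -1.3, 0.9]
width: 56.2
time: 11.15
position: [559.2, -155.1, 49.8]
tool_rot: [1.836, 1.57, 0.956]
ft_force: [-0.1, -0.3, -0.1]
width: 55.7
q7 1.028 q1 0.165 pos [ 559.2 -155.1   49.8] yaw jaw 39.6 tilt [-1.e+00  5.e-04 -1.e-04]
shift units [-0.0023  0.0011  0.0007] F [-0.1 -0.3 -0.1] t 11.15 w 55.7
[ 0.17  0.69  0.11  1.79 -0.11  0.67  1.03]
```

View pics/w9.png

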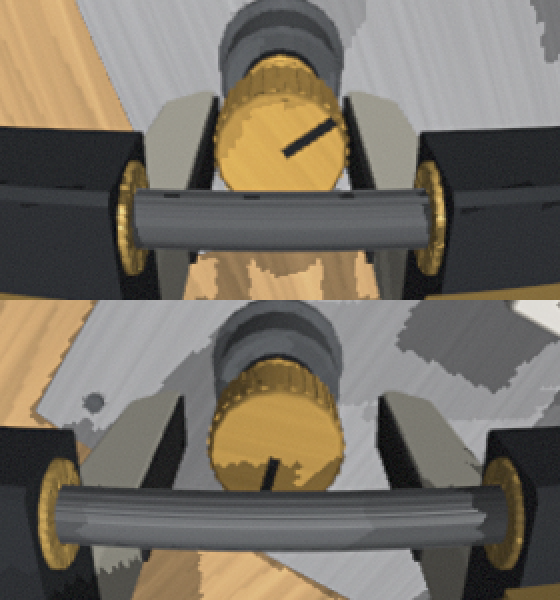

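The bolt stayed put when released, and I've rewound 135°. Regripping and going forward.

```bash
python3 -m inch '[[[0,-0.001,0],[0,0,0],-1],[[0,-0.001,0],[0,0,0],-1],[[0,-0.001,0],[0,0,0],-1],[[0.003,-0.001,0],[0,0,0],-1],[[0.003,-0.001,0],[0,0,0],-1]]'
python3 -m inch '[[[0,0,0],[0.08,0,0],-1],[[0,0,0],[0.16,0,0],-1],[[0.001,0,0],[0.24,0,0],-1],[[0.001,0,0],[0.32,0,0],-1],[[0.002,0,0],[0.4,0,0],-1],[[0.002,0,0],[0.48,0,0],-1],[[0.003,0,0],[0.56,0,0],-1],[[0.003,0,0],[0.64,0,0],-1],[[0.003,0,0],[0.72,0,0],-1],[[0.004,0,0],[0.8,0,0],-1],[[0.004,0,0],[0.88,0,0],-1],[[0.004,0,0],[0.96,0,0],-1]]'
python3 - <<'E'
from h import *
rel(559.8,-155,51); print(robot.sense()['q'].round(2))
im=imaging.camera("wrist")[:,:,::-1]
w=im[180:330,180:460]; a=cv2.imread("pics/wrist5.png")
cv2.imwrite("pics/w10.png",np.vstack([a,w.repeat(2,0).repeat(2,1)]))
E
```

```text
time: 11.82
position: [557.9, -155.6, 49.4]
tool_rot: [-1.917, 1.569, -2.794]
ft_force: [-3.3, -1.0, 7.3]
width: 35.4
time: 13.32
position: [558.9, -156.0, 47.4]
tool_rot: [1.951, 1.569, -0.942]
ft_force: [-1.0, -2.3, 4.2]
width: 35.6
q7 -0.469 q1 -0.167 pos [ 558.9 -156.    47.4] yaw jaw -75.8 tilt [-1.0e+00  1.7e-03 -7.0e-04]
shift units [-0.0072 -0.0016 -0.0022] F [-1.  -2.3  4.2] t 13.32 w 35.6
[-0.17  0.79  0.68  1.8  -0.67  0.79 -0.47]
```

View pics/w10.png

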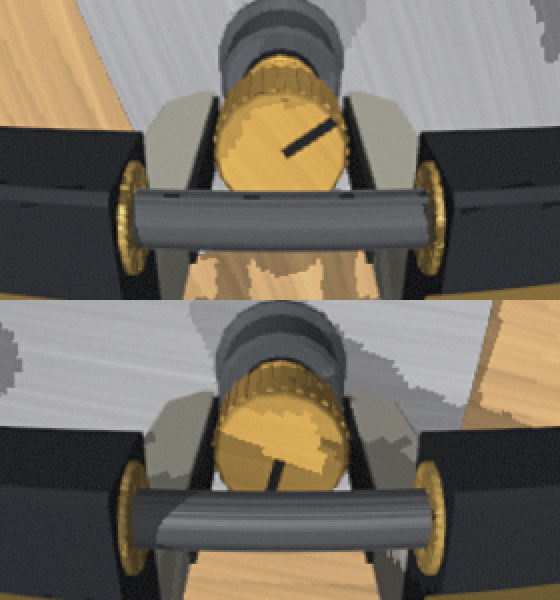

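Total forward is now 230°. I'll add 15°, regrip, then finish the last 115°.

```bash
python3 -m inch '[[[0,0,0],[0.08,0,0],-1],[[0.001,0,0],[0.125,0,0],-1],[[0.001,0,0],[0.125,0,0],-1]]'
python3 -c "
from h import *
rel(559.8,-155,51)"
python3 -m inch '[[[-0.002,0,0],[0,0,0],0.2],[[-0.002,0,0],[0,0,0],0.2],[[-0.002,0,0],[0,0,0],0.2]]'
python3 -m inch '[[[0,0,0],[-0.08,0,0],0.2],[[0,0,0],[-0.16,0,0],0.2],[[0,0,0],[-0.24,0,0],0.2],[[0,0,0],[-0.32,0,0],0.2],[[0,0,0],[-0.4,0,0],0.2],[[0,0,0],[-0.48,0,0],0.2],[[0,0,0],[-0.56,0,0],0.2],[[0,0,0],[-0.64,0,0],0.2],[[0,0,0],[-0.72,0,0],0.2],[[0,0,0],[-0.8,0,0],0.2],[[0,0,0],[-0.88,0,0],0.2],[[0,0,0],[-0.96,0,0],0.2]]'
python3 -m inch '[[[0,0,0],[-0.04,0,0],0.2],[[0,0,0],[-0.04,0,0],0.2]]'
python3 - <<'E'
from h import *
rel(559.8,-155,47.4); print(robot.sense()['q'].round(2))
im=imaging.camera("wrist")[:,:,::-1]
w=im[180:330,180:460]; a=cv2.imread("pics/wrist5.png")
cv2.imwrite("pics/w11.png",np.vstack([a,w.repeat(2,0).repeat(2,1)]))
E
```

```text
time: 13.75
position: [559.0, -156.2, 47.2]
tool_rot: [2.207, 1.569, -0.944]
ft_force: [-3.2, -1.3, 7.1]
width: 35.4
q7 -0.671 q1 -0.202 pos [ 559.  -156.2   47.2] yaw jaw -90.5 tilt [-1.      0.0016 -0.0012]
shift units [-0.0076 -0.0024 -0.0017] F [-3.2 -1.3  7.1] t 13.75 w 35.4
time: 14.12
position: [558.8, -154.5, 46.6]
tool_rot: [-1.085, 1.57, 2.05]
ft_force: [-1.0, 0.1, 0.4]
width: 55.0
time: 15.62
position: [558.7, -155.0, 46.7]
tool_rot: [-2.342, 1.571, 2.808]
ft_force: [0.3, 0.1, 0.7]
width: 55.9
time: 15.88
position: [558.7, -155.2, 46.8]
tool_rot: [2.936, 1.57, 1.88]
ft_force: [-0.1, 0.2, -0.4]
width: 55.7
q7 0.906 q1 0.131 pos [ 558.7 -155.2   46.8] yaw jaw 29.5 tilt [-1.e+00  1.e-04 -3.e-04]
shift units [-0.0012  0.0021  0.0008] F [-0.1  0.2 -0.4] t 15.88 w 55.7
[ 0.13  0.7   0.16  1.79 -0.17  0.67  0.91]
```

View pics/w11.png

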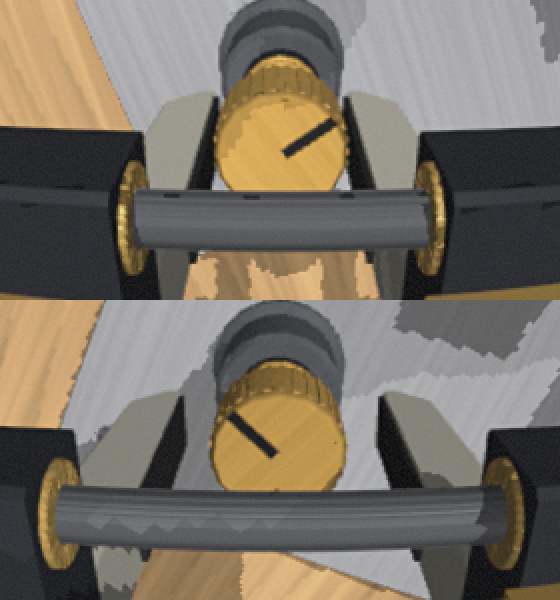

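The bolt stayed put while released. Its slot now points up-left at about (233,418) to (275,455), which fits 245° of turning. Regripping for the last 115°.

```bash
python3 -m inch '[[[0,0,0],[0,0,0],-1],[[0,0,0],[0,0,0],-1],[[0,0,0],[0,0,0],-1],[[0.003,0,0],[0,0,0],-1],[[0.003,0,0],[0,0,0],-1]]'
python3 -m inch '[[[0,0,0],[0.08,0,0],-1],[[0,0,0],[0.16,0,0],-1],[[0.001,0,0],[0.24,0,0],-1],[[0.001,0,0],[0.32,0,0],-1],[[0.002,0,0],[0.4,0,0],-1],[[0.002,0,0],[0.48,0,0],-1],[[0.003,0,0],[0.56,0,0],-1],[[0.003,0,0],[0.64,0,0],-1],[[0.003,0,0],[0.72,0,0],-1],[[0.004,0,0],[0.8,0,0],-1],[[0.004,0,0],[0.88,0,0],-1],[[0.004,0,0],[0.96,0,0],-1]]'
python3 -m inch '[[[0,0,0],[0,0,0],-1],[[0,0,0],[0,0,0],-1]]'
python3 - <<'E'
from h import *
rel(559.8,-155,51); print(robot.sense()['q'].round(2))
im=imaging.camera("wrist")[:,:,::-1]
w=im[180:330,180:460]; a=cv2.imread("pics/wrist5.png")
cv2.imwrite("pics/w12.png",np.vstack([a,w.repeat(2,0).repeat(2,1)]))
s=imaging.camera("scene")[:,:,::-1]; z=cv2.resize(s[160:210,250:300],None,fx=8,fy=8); cv2.imwrite("pics/s12.png",np.hstack([cv2.imread("pics/scene5.png"),z])); cv2.imwrite("pics/s12f.png",s)
E
```

```text
time: 16.55
position: [557.9, -155.4, 46.4]
tool_rot: [-2.004, 1.569, -3.059]
ft_force: [-4.0, 0.4, 7.1]
width: 35.2
time: 18.05
position: [559.1, -156.1, 44.5]
tool_rot: [2.236, 1.569, -0.835]
ft_force: [-2.7, -1.2, 5.5]
width: 35.4
time: 18.3
position: [559.2, -156.1, 44.6]
tool_rot: [2.293, 1.569, -0.773]
ft_force: [-1.3, -0.7, 5.9]
width: 35.5
q7 -0.596 q1 -0.193 pos [ 559.2 -156.1   44.6] yaw jaw -85.7 tilt [-1.      0.0016 -0.0014]
shift units [-0.0129 -0.0021 -0.0014] F [-1.3 -0.7  5.9] t 18.3 w 35.5
[-0.19  0.81  0.73  1.8  -0.72  0.81 -0.6 ]
```

View pics/w12.png

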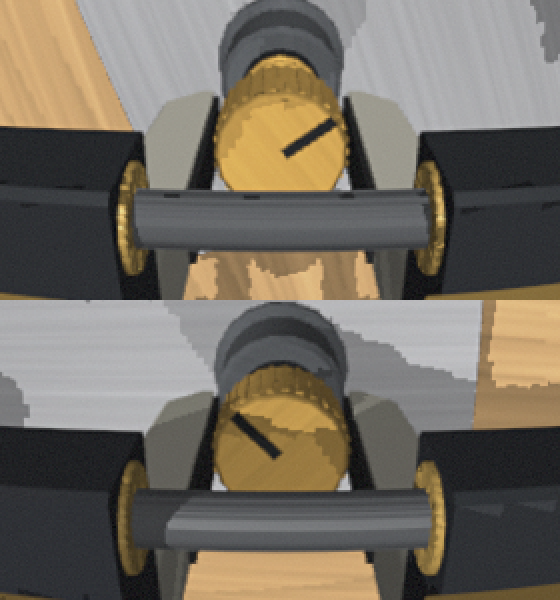

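View pics/s12.png

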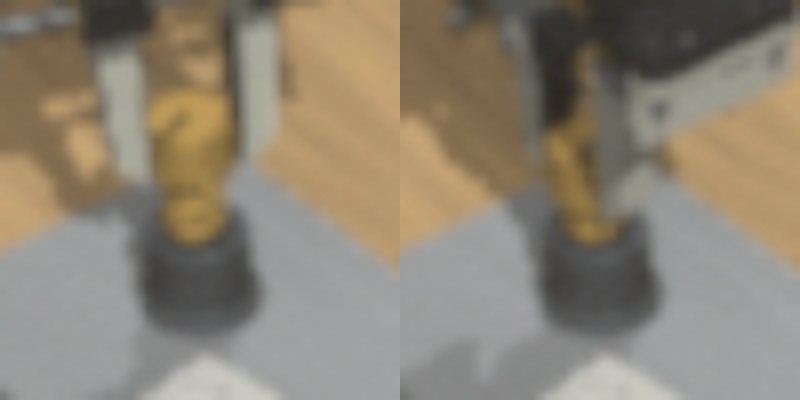

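View pics/s12f.png

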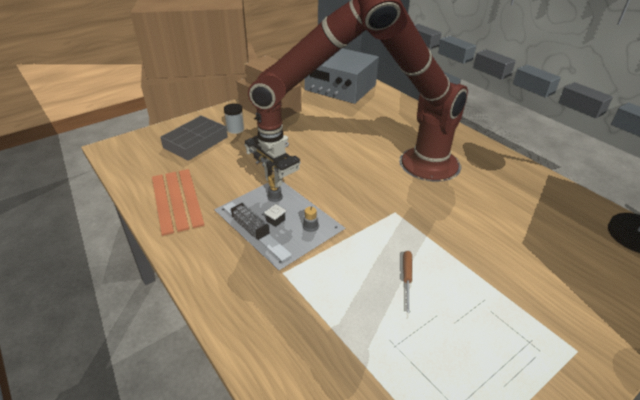

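```bash
python3 -c "
from station import robot
print(robot.sign_off()); print(robot.sense()['time'])"
```

```text
the job is handed in; nothing more can be done
None
the job is handed in; nothing more can be done
```

The high bolt (the right-hand one, at about x 559, y -155) is started in its boss, and I handed the job in with its head still gripped at about 18 s.

- **Thread drop:** I gripped the head, pushed down with about 24 N and turned it backward. The hand moved 36°, and the bolt about 28° because it slipped a little. The push then fell to 4 N as the hand sank 4 mm. A second push met solid resistance (16 N for under 1 mm), and the pictures showed the head going down with the hand.
- **Forward turn:** I turned it forward about 361° in three grips, releasing it twice to rewind the wrist. Pictures taken at each stage showed no slip, and the bolt stayed put each time I released it. The hand followed down about 6.3 mm while turning, against 6 mm expected.
- **Last checks:** The grip was 35.5 mm wide on the 36 mm head, with a downward push of about 6 N. In the final scene picture the relay, screwdriver and tight bolt look undisturbed. The gripper hides the spanner in that picture, but the arm never went near it.
- **Unexplained difference:** Overall, the hand came down about 2 mm more than the drop and the turn explain. I put this down to slip along the head, and to arm flex and small shifts at each regrip. I had no direct reading of the bolt's depth to confirm it.

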